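# Fit the flat round stake in the bench stake holder

## Robot

A 6-joint arm with a two-finger parallel gripper is mounted at the origin on the work surface. World frame = base frame: x ahead of the robot, y to its left, z up, the work surface at z = 0. Lengths are in m, angles in degrees, forces in N, time in s.
With the tool pointing down it reaches from about 0.375 to 0.9 m from the base axis. Payload 3.1 kg.
Tool frame: the origin (TCP) lies at the very end of the fingers, on their centre line; the grasp point (between the pads) lies 19 mm behind it (bot.grip_point_offset is the distance from the TCP to the grasp point, in m); z points along the fingers, x is the direction in which the jaws open and shut, and the axes are right-handed (so a half turn about z gives the same grasp; the last joint's range is limited). The gripper opens to 87 mm and grips with 3 to 60 N. Pads are 19 mm wide; open, the fingers measure 117 mm over their backs; the gripper's body (75 mm by 190 mm) begins 51 mm behind the grasp point.
Start: joints at [-77.091, 30.224, 82.088, -0, 67.689, -10.227], TCP at [0.246, -0.575, 0.223] pointing down, gripper open.
Joint ranges: [-176.69, 176.69], [-43.24, 126.21], [12.49, 139.97], [-82, 262], [0, 151.66], [-163.58, 163.58]. Speed limits (degrees/s): [159.86, 159.86, 180, 180, 180, 180].

## Interface

Orientations are given as a 3x3 rotation matrix whose columns are the frame's x, y, z axes.
In Python, from rig import bot, capture, recognise, place_of gives the robot as it stands.
- The arm moves only by the tool send_rows, never from a script. Its argument "motion" is a list of rows, each a list of 2 entries, a list of its own where there are three numbers: the shift along the tool's x, y, z in mm, then the turn about the tool's z in rad. A call has exactly 5 rows; each row shifts and turns the pose as measured when the row begins, along the tool's axes as they then stand; what a row does not reach is not made up. A row lasts 1/12 s, in which the tool goes at most 41.7 mm and 7.16 degrees, less where a joint would pass 70% of its speed; a pose out of reach is approached as far as the arm can. A call with a gripper value outside its range is refused whole. "gripper" is the closure, from 0 (fully open) to 1 (shut), set as the call begins (left out, the last holds). The fingers move at their own pace and stop on an object; the grip force is fixed at half the most. Time passes only in rows, so rows that do not move let the fingers close, or fill a call up. It gives the time, the measured TCP pose, the force and the opening at its end, in the units of the state.
- bot.read_state(): the state, without advancing time (a new reading comes with each control period).
- capture(name): name is "scene" or "top" or "wrist"; returns a dict with "image" (384x512x3 uint8, blue, green, red), "fx", "fy", "cx", "cy" (pixels), "rvec" (rotation vector, rad) and "tvec" (3), from world to camera coordinates, as OpenCV has them. Camera axes: x right, y down, z forward; pixel columns grow to the right and rows downward; lengths in m; the calibration is good to about 2 mm. A picture is of the moment at which its call begins. There is no depth.
- bot.hand_in(): hands the job in, once; it reports no verdict.
Trained networks look in the newest picture that a camera, given by its name, has taken for a name from the list of things; names that differ only in an ending like _2 or _b are one class to them, and where a whole thing is asked for, a point or a joint stands for the part that bears it (a point fixed in the world has none). Each returns a list of dicts, best first, with "p" (0 to 1); they miss things now and then, are a little off and sometimes report something else, mostly with a low value. They report only what shows in the picture. A call takes as long as a camera call. They do not tell look-alikes from the thing itself.
- recognise(camera, target): "xy" ([column, row] in pixels, amid what is visible of it).
- place_of(camera, target): "xy" ([column, row] in pixels: a listed point, or the origin of a listed thing).
The state is a dict: "time_s": time; "joint_positions": joint angles; "qvel": joint speeds; "tau": joint torques, N m; "position": TCP position; "tcp_rot": TCP orientation; "force": force on the tool from outside, world axes, zero at the start; "moment": the same for the moment, N m; "opening": opening from 0.0 (shut) to 1.0 (fully open).
Only numpy, scipy, OpenCV 4.12 (cv2) and the standard library are available. Lean on these libraries where they do the work, as an engineer would, in place of code of your own. Each camera call takes 0.05 s, during which the arm holds its last target.

## Task

Lift the flat-topped round stake out of the rack and lower (do not drop) its tapered shank into the socket of the teal stake holder. Then press or tap it down until it is fully home, its collar resting on the socket's rim, so that friction alone holds it. Leave the square and the domed stake standing in the rack.

Things in the scene. Friction and masses are not known exactly. Their poses are not given: they have to be found in the camera images.
- round_stake_mid (a point): Stake to fit: aluminium, 0.16 kg; flat-topped round head 36 mm across over a collar (45 mm across, 5 mm thick) over a 40 mm tapered shank (24 to 14 mm across). Hangs upright, loose, by its collar in one of three 30 mm holes, 95 mm apart in a row, in a plywood rack 60 mm tall. Point: on its axis, 25 mm above the collar's underside, 25 mm below the top, 65 mm above the tip; z up the axis.
- socket_rim (a point): Centre of the flat rim on top of the fixed stake holder: teal base 120 mm square, steel column 62 mm across, 66 mm tall. Its upright tapered socket has four spring leaves with a lead-in that takes the tip even 3 mm off-centre. The shank drops freely until the collar is some 8 mm above the rim, then grips; 10 to 15 N of push sets the collar on the rim, where friction keeps it. z up.
- square_stake_mid (a point): Another stake in the rack, to be left: same collar and shank, but a square, flat-topped head 31 mm wide, 45 mm tall above the collar. The point is on its axis, 25 mm above the collar's underside.
- dome_stake_mid (a point): Another stake in the rack, to be left: same collar and shank, but a slimmer round head, 22 mm across, with a domed top 58 mm above the collar's underside. The point is on its axis, 25 mm above the collar's underside.
Things that resemble listed ones, but are neither listed nor needed, are in the scene too. Leave any pink look-alike of the part that bears round_stake_mid alone. Of the things that look like the part that bears socket_rim, the smaller one is meant.

How it is judged (in metres and radians):
At the end, for the whole second after the job is handed in: The round stake stands upright (within about 7 degrees) in the socket, on its axis within 10 mm, its collar within 3 mm of the rim, at rest and released; the square and the domed stake are still in their places in the rack (within 30 mm) (horizontal distance between round_stake_mid and socket_rim below 0.01 m and z of round_stake_mid in the frame of socket_rim between 0.02 and 0.028 m and angle between round_stake_mid's own z axis and vertical below 0.12 rad and linear speed of round_stake below 0.02 m/s and distance of each of square_stake_mid, dome_stake_mid from where it was at the start of the episode below 0.03 m); the robot touches nothing.
It fails at once if the stake is dropped into the socket (it falls in faster than 0.6 m/s) (horizontal distance between round_stake_mid and socket_rim below 0.03 m and z of round_stake_mid in the frame of socket_rim below 0.1 m and linear speed of round_stake above 0.6 m/s).
It fails at once if the square or the domed stake is lifted out of the rack or knocked over (distance of any of square_stake_mid, dome_stake_mid from where it was at the start of the episode above 0.03 m).
It also fails if it takes over 45 s, if anything falls off the work surface, if the arm or the gripper's body presses on something with over 40 N, if the wrist force passes 120 N, or if a joint passes its speed limit or range.

## Working session

There is one attempt and no reset: what is moved stays moved. The work goes in short steps, Python scripts to look and compute and a tool call to move; the robot and the scene stay as the last step left them, time stands still between calls to the robot, and variables do not carry over. Pictures are saved under pics/ and viewed, and the job is handed in when it is done.

Besides the shell and the picture viewer there is one more tool, called after ">>>" as name([rows], argument=value, ...), one row to a line, values as JSON. send_rows: Moves the arm, as the interface text tells. Its arguments: {"type":"object","properties":{"motion":{"type":"array","items":{"type":"array"}},"gripper":{"type":"number"}},"required":["motion"]}

```bash
mkdir -p pics; ls; cat > h.py <<'E'
import cv2,numpy as np
from rig import bot,capture,recognise,place_of
def cam(c):
    R=cv2.Rodrigues(np.array(c['rvec'],float))[0];t=np.array(c['tvec'],float).reshape(3)
    K=np.array([[c['fx'],0,c['cx']],[0,c['fy'],c['cy']],[0,0,1.]]);return K,R,t
def ray(c,p):
    K,R,t=cam(c);d=R.T@np.linalg.inv(K)@np.array([p[0],p[1],1.]);return -R.T@t,d
def onz(c,p,z):
    o,d=ray(c,p);return o+d*(z-o[2])/d[2]
def tri(c1,p1,c2,p2):
    o1,d1=ray(c1,p1);o2,d2=ray(c2,p2);d1/=np.linalg.norm(d1);d2/=np.linalg.norm(d2)
    s=np.linalg.lstsq(np.c_[d1,-d2],o2-o1,rcond=None)[0]
    a=o1+s[0]*d1;b=o2+s[1]*d2;return (a+b)/2,np.linalg.norm(a-b)
def proj(c,X):
    K,R,t=cam(c);x=K@(R@np.array(X,float)+t);return x[:2]/x[2]
E
cat > a.py <<'E'
from h import *
import pickle
C={}
for n in ['scene','top','wrist']:
    C[n]=capture(n);cv2.imwrite(f'pics/{n}0.png',C[n]['image'])
    o,_=ray(C[n],(0,0));print(n,C[n]['fx'],o.round(3))
    for t in ['round_stake_mid','socket_rim','square_stake_mid','dome_stake_mid']:
        print(n,t,[(np.round(r['xy'],1).tolist(),round(r['p'],2)) for r in place_of(n,t)])
pickle.dump(C,open('c0.pkl','wb'))
s=bot.read_state();print(s['time_s'],s['position'],s['tcp_rot'],s['force'],s['opening'])
E
python3 a.py
```

```text
pics
scene 451.68134692022545 [ 1.091 -0.322  1.02 ]
scene round_stake_mid [([405.1, 210.1], 0.95), ([387.1, 172.4], 0.85)]
scene socket_rim [([203.5, 252.4], 0.75), ([99.7, 175.6], 0.64)]
scene square_stake_mid [([321.9, 192.8], 0.88)]
scene dome_stake_mid [([357.1, 183.9], 0.54)]
top 445.50838199212313 [ 0.263 -0.011  1.31 ]
top round_stake_mid [([135.7, 142.9], 0.62), ([149.2, 109.6], 0.62)]
top socket_rim [([325.3, 144.2], 0.93)]
top square_stake_mid [([203.1, 148.3], 0.77)]
top dome_stake_mid [([165.7, 150.4], 0.77)]
wrist 291.45651697262883 [ 0.323 -0.541  0.384]
wrist round_stake_mid []
wrist socket_rim [([76.8, 95.4], 0.82)]
wrist square_stake_mid []
wrist dome_stake_mid []
0.75 [ 0.24558381 -0.57473998  0.22258785] [[ 3.92940847e-01 -9.19563750e-01 -9.74919264e-06]
 [-9.19563746e-01 -3.92940845e-01 -9.42926679e-05]
 [ 8.28772633e-05  4.60164449e-05 -9.99999996e-01]] [-0.62047448  0.72720289 -0.32450774] 1.000863024929255
```

View pics/scene0.png

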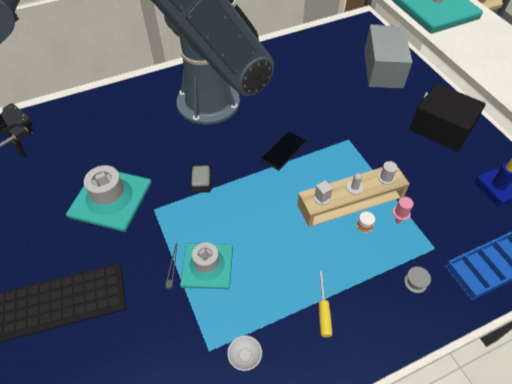

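View pics/top0.png

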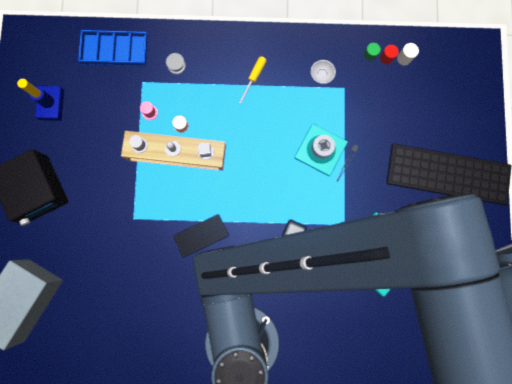

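```bash
cat > b.py <<'E'
from h import *
import pickle
C=pickle.load(open('c0.pkl','rb'));s,t=C['scene'],C['top']
for n,a,b in [('rA',(405.1,210.1),(135.7,142.9)),('rB',(387.1,172.4),(149.2,109.6)),('rim',(203.5,252.4),(325.3,144.2)),('rim2',(99.7,175.6),(325.3,144.2)),('sq',(321.9,192.8),(203.1,148.3)),('dome',(357.1,183.9),(165.7,150.4))]:
    X,e=tri(s,a,t,b);print(n,X.round(4),round(e,4),onz(s,a,.085).round(3),onz(t,b,.085).round(3))
def crop(c,x0,y0,x1,y1,k,f): cv2.imwrite(f,cv2.resize(c['image'][y0:y1,x0:x1],None,fx=k,fy=k,interpolation=cv2.INTER_CUBIC))
crop(s,280,130,440,250,5,'pics/crs.png');crop(t,100,80,360,200,3,'pics/crt.png')
E
python3 b.py
```

```text
rA [ 0.5919  0.3678 -0.0731] 0.0244 [0.667 0.279 0.085] [0.549 0.315 0.085]
rB [0.6092 0.2488 0.1878] 0.0195 [0.547 0.308 0.085] [0.646 0.282 0.085]
rim [ 0.5626 -0.2203  0.0744] 0.0006 [ 0.569 -0.221  0.085] [ 0.56  -0.219  0.085]
rim2 [ 0.4931 -0.2739  0.3417] 0.1953 [ 0.237 -0.39   0.085] [ 0.56  -0.219  0.085]
sq [0.536  0.1202 0.0872] 0.009 [0.533 0.117 0.085] [0.538 0.125 0.085]
dome [0.5333 0.2313 0.0608] 0.0058 [0.547 0.214 0.085] [0.529 0.229 0.085]
```

The scene view has two round-stake candidates: the grey one in the rack (scene 387,172; top 137,143) and a pink one on the mat (scene 404,209; top 149,110). The grey one in the rack fits. For the holder, the smaller of the two teal ones is meant (scene 204,255; top 325,144), since the larger is at scene (104,190). I'll confirm both in crops.

View pics/crs.png

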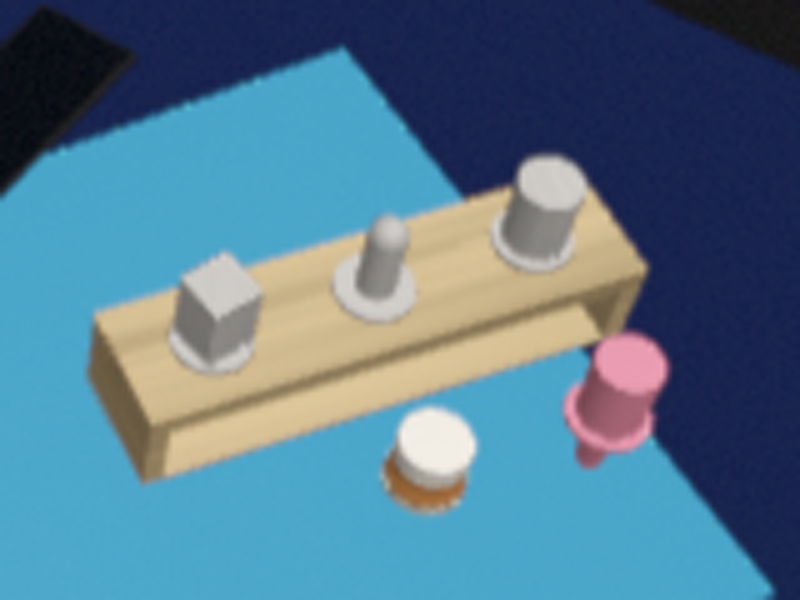

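View pics/crt.png

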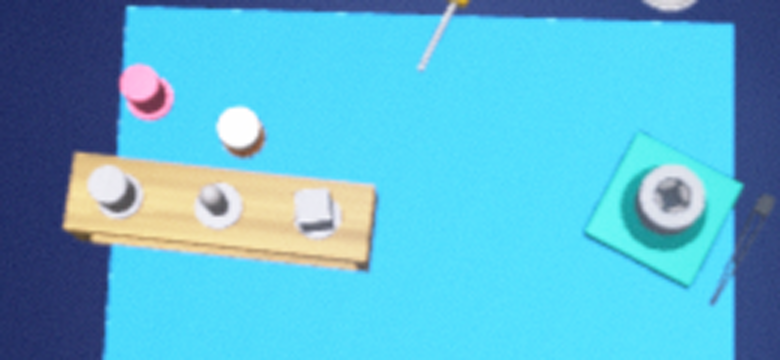

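```bash
cat > b2.py <<'E'
from h import *
import pickle
C=pickle.load(open('c0.pkl','rb'));s,t=C['scene'],C['top']
print(tri(s,(387.1,172.4),t,(135.7,142.9)),onz(s,(387.1,172.4),.085),onz(t,(135.7,142.9),.085))
for z in [.066,.076,.086]: print(z,onz(s,(203.5,252.4),z),onz(t,(325.3,144.2),z))
E
python3 b2.py
```

```text
(array([0.54721866, 0.31196185, 0.08371642]), np.float64(0.006509669140795582)) [0.54719948 0.30763381 0.085     ] [0.5485442  0.31465431 0.085     ]
0.066 [ 0.55799879 -0.21912944  0.066     ] [ 0.56455367 -0.22207617  0.066     ]
0.076 [ 0.56359219 -0.22021027  0.076     ] [ 0.56212878 -0.22037689  0.076     ]
0.086 [ 0.56918559 -0.22129111  0.086     ] [ 0.5597039  -0.21867761  0.086     ]
```

The crops confirm it: the grey flat-topped round stake is at the rack's end (scene 388,172), and the pink one is standing on the mat. I'll turn the jaws along the rack row first, then approach via the holder so the wrist camera can look at it.

>>> send_rows([
  [[0, 0, -5], 0.094],
  [[0, 0, -5], 0.094],
  [[0, 0, -5], 0.094],
  [[0, 0, -5], 0.094],
  [[0, 0, -5], 0.094],
], gripper=0)

```text
time_s: 1.17
position: [0.2453, -0.5735, 0.2469]
tcp_rot: [[-0.087, -0.996, -0.001], [-0.996, 0.087, 0.004], [-0.004, 0.001, -1.0]]
force: [-0.0, 0.4, 0.5]
opening: 0.999
```

```bash
cat > g.py <<'E'
import sys
from h import *
s=bot.read_state();p=np.array(s['position']);R=np.array(s['tcp_rot'])
print('t',round(s['time_s'],2),'p',p.round(4),'x',R[:,0].round(3),'z',R[:,2].round(3),'F',np.round(s['force'],1),'op',round(s['opening'],3))
if len(sys.argv)>3:
    d=R.T@(np.array(list(map(float,sys.argv[1:4])))-p);print('tool mm',(d*1000).round(1))
E
python3 g.py 0.45 -0.22 0.25
```

```text
t 1.17 p [ 0.2453 -0.5735  0.2469] x [-0.087 -0.996 -0.004] z [-0.001  0.004 -1.   ] F [-0.   0.4  0.5] op 0.999
tool mm [-369.9 -173.3   -2. ]
```

>>> send_rows([
  [[-37, -17.5, 0], 0],
  [[-37, -17.5, 0], 0],
  [[-37, -17.5, 0], 0],
  [[-37, -17.5, 0], 0],
  [[-37, -17.5, 0], 0],
])

```text
time_s: 1.58
position: [0.3485, -0.4035, 0.2477]
tcp_rot: [[-0.105, -0.994, 0.001], [-0.994, 0.105, -0.01], [0.01, -0.002, -1.0]]
force: [0.8, 0.0, 0.8]
opening: 1.001
```

>>> send_rows([
  [[-37, -17.5, 0], 0],
  [[-37, -17.5, 0], 0],
  [[-37, -17.5, 0], 0],
  [[-37, -17.5, 0], 0],
  [[-20, -10, 0], 0],
])

```text
time_s: 2.0
position: [0.4477, -0.2376, 0.2474]
tcp_rot: [[-0.105, -0.994, 0.003], [-0.994, 0.105, -0.01], [0.009, -0.004, -1.0]]
force: [-1.2, 0.2, -0.3]
opening: 1.001
```

>>> send_rows([
  [[0, 0, 0], 0],
  [[0, 0, 0], 0],
  [[0, 0, 0], 0],
  [[0, 0, 0], 0],
  [[0, 0, 0], 0],
])

```text
time_s: 2.42
position: [0.4491, -0.2345, 0.2481]
tcp_rot: [[-0.098, -0.995, 0.004], [-0.995, 0.098, -0.01], [0.01, -0.005, -1.0]]
force: [-0.1, -0.8, -0.1]
opening: 0.998
```

```bash
cat > w.py <<'E'
from h import *
import pickle,sys
n,tag=sys.argv[1:3]
c=capture(n);cv2.imwrite(f'pics/{n}_{tag}.png',c['image']);pickle.dump(c,open(f'{n}_{tag}.pkl','wb'))
for t in sys.argv[3:]:
    for r in place_of(n,t): print(t,np.round(r['xy'],1),round(r['p'],2),'z.075',onz(c,r['xy'],.075).round(4),'z.085',onz(c,r['xy'],.085).round(4))
E
python3 w.py wrist s1 socket_rim; python3 w.py top s1 socket_rim; python3 g.py 0.548 0.311 0.25
```

```text
socket_rim [229.1  75.6] 0.88 z.075 [ 0.5594 -0.2208  0.075 ] z.085 [ 0.5586 -0.2214  0.085 ]
socket_rim [325.3 146.3] 0.67 z.075 [ 0.5563 -0.2206  0.075 ] z.085 [ 0.5539 -0.2189  0.085 ]
socket_rim [388.  255.4] 0.56 z.075 [ 0.255 -0.394  0.075] z.085 [ 0.255  -0.3909  0.085 ]
t 2.62 p [ 0.4491 -0.2343  0.248 ] x [-0.098 -0.995  0.01 ] z [ 0.004 -0.01  -1.   ] F [-0.3 -0.5 -0.4] op 1.0
tool mm [-552.3  -44.8   -7. ]
```

View pics/wrist_s1.png

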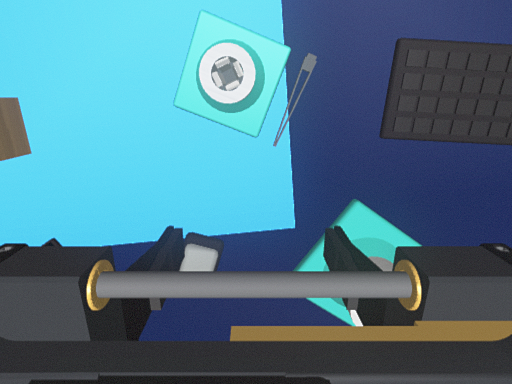

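>>> send_rows([
  [[-40, 0, 0], 0],
  [[-40, 0, 0], 0],
  [[-40, 0, 0], 0],
  [[-40, 0, 0], 0],
  [[-40, 0, 0], 0],
])

```text
time_s: 3.03
position: [0.4726, -0.0419, 0.2456]
tcp_rot: [[-0.12, -0.993, 0.009], [-0.993, 0.12, -0.017], [0.016, -0.011, -1.0]]
force: [0.7, -0.2, 0.3]
opening: 1.003
```

>>> send_rows([
  [[-40, 0, 0], 0],
  [[-40, 0, 0], 0],
  [[-40, 0, 0], 0],
  [[-40, 0, 0], 0],
  [[-40, 0, 0], 0],
])

```text
time_s: 3.45
position: [0.4975, 0.1636, 0.2429]
tcp_rot: [[-0.126, -0.992, 0.011], [-0.992, 0.126, -0.018], [0.016, -0.013, -1.0]]
force: [1.9, -0.1, -0.7]
opening: 1.002
```

>>> send_rows([
  [[-40, 0, 0], 0],
  [[-40, 0, 0], 0],
  [[-30, 0, 0], 0],
  [[0, 0, 0], 0],
  [[0, 0, 0], 0],
])

```text
time_s: 3.87
position: [0.5126, 0.2851, 0.2405]
tcp_rot: [[-0.12, -0.993, 0.014], [-0.993, 0.12, -0.014], [0.012, -0.016, -1.0]]
force: [0.1, -0.3, 0.7]
opening: 1.0
```

```bash
python3 w.py wrist r1 round_stake_mid square_stake_mid dome_stake_mid;  python3 w.py scene r1 round_stake_mid; python3 g.py 0.548 0.311 0.25
```

```text
round_stake_mid [231.2  46.2] 0.97 z.075 [0.6517 0.2893 0.075 ] z.085 [0.6499 0.2889 0.085 ]
round_stake_mid [225.7 146.5] 0.65 z.075 [0.5512 0.3099 0.075 ] z.085 [0.5525 0.3089 0.085 ]
square_stake_mid [401.4 142.5] 0.69 z.075 [0.5317 0.113  0.075 ] z.085 [0.5336 0.118  0.085 ]
dome_stake_mid [310.6 143.3] 0.59 z.075 [0.5432 0.2148 0.075 ] z.085 [0.5448 0.2167 0.085 ]
round_stake_mid [390.4 173. ] 0.67 z.075 [0.5468 0.3212 0.075 ] z.085 [0.5526 0.3144 0.085 ]
round_stake_mid [403.7 208.5] 0.56 z.075 [0.6573 0.2849 0.075 ] z.085 [0.6619 0.2784 0.085 ]
t 4.17 p [0.5128 0.2826 0.241 ] x [-0.125 -0.992  0.012] z [ 0.014 -0.014 -1.   ] F [-0.3  1.  -0.6] op 1.003
tool mm [-32.5 -31.6  -8.9]
```

View pics/wrist_r1.png

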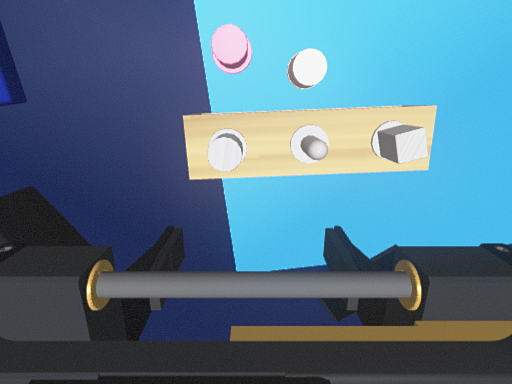

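The wrist view shows the grey round stake at (226,150), the dome at (312,146), the square at (400,143) and pink at (231,48). I'll check the head centre more closely and work out the approach.

```bash
cat > d.py <<'E'
from h import *
import pickle
c=pickle.load(open('wrist_r1.pkl','rb'));s=pickle.load(open('wrist_s1.pkl','rb'))
im=c['image'];cr=cv2.resize(im[115:185,190:260],None,fx=8,fy=8,interpolation=cv2.INTER_CUBIC)
X=np.array([.551,.3115,.085])
def circ(img,cam_,ctr,r,x0,y0,k,col):
    P=np.array([proj(cam_,ctr+np.array([r*np.cos(a),r*np.sin(a),0])) for a in np.linspace(0,6.28,60)])
    cv2.polylines(img,[(((P-[x0,y0]+.5)*k).astype(np.int32)).reshape(-1,1,2)],True,col,1)
circ(cr,c,X+[0,0,.025],.018,190,115,8,(0,0,255));circ(cr,c,X+[0,0,-.020],.0225,190,115,8,(0,160,0))
r=cv2.resize(s['image'][35:110,190:265],None,fx=8,fy=8,interpolation=cv2.INTER_CUBIC)
circ(r,s,np.array([.5595,-.2205,.074]),.031,190,35,8,(0,0,255));circ(r,s,np.array([.5595,-.2205,.074]),.012,190,35,8,(0,0,255))
r=cv2.resize(r,(560,560))
cv2.imwrite('pics/fit.png',cv2.resize(np.hstack([cr,r]),None,fx=.7,fy=.7))
E
python3 d.py
```

```text
(no output)
```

View pics/fit.png

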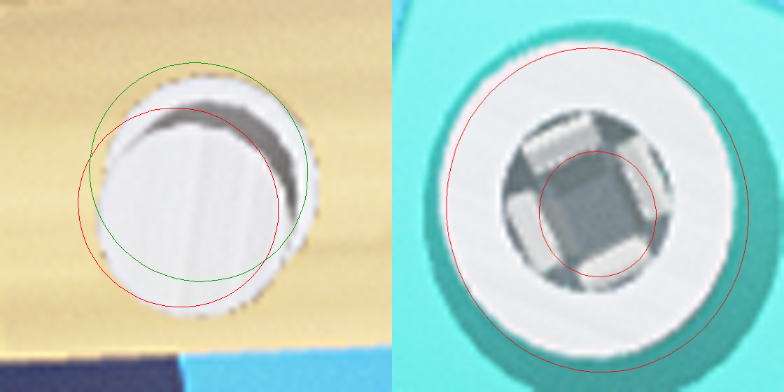

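```bash
cat > e.py <<'E'
from h import *
import pickle
c=pickle.load(open('wrist_r1.pkl','rb'));s=pickle.load(open('wrist_s1.pkl','rb'))
print(onz(c,(223.8,153.8),.110),onz(c,(227,147.2),.065))
for z in (.066,.074,.08):print(onz(s,(227.2,72.4),z))
E
python3 e.py;python3 g.py 0.5475 0.312 0.2
```

```text
[0.54876756 0.30936496 0.11      ] [0.54893037 0.30949007 0.065     ]
[ 0.56356473 -0.21861041  0.066     ]
[ 0.56284416 -0.21913729  0.074     ]
[ 0.56230373 -0.21953246  0.08      ]
t 4.17 p [0.5128 0.2826 0.241 ] x [-0.125 -0.992  0.012] z [ 0.014 -0.014 -1.   ] F [-0.3  1.  -0.6] op 1.003
tool mm [-34.  -30.2  41.1]
```

>>> send_rows([
  [[-14, -17, 10], 0],
  [[-14, -17, 10], 0],
  [[0, 0, 15], 0],
  [[0, 0, 15], 0],
  [[0, 0, 10], 0],
])

```text
time_s: 4.58
position: [0.556, 0.3006, 0.1841]
tcp_rot: [[-0.134, -0.991, 0.022], [-0.991, 0.134, -0.012], [0.009, -0.024, -1.0]]
force: [-0.9, 0.6, 0.1]
opening: 1.002
```

>>> send_rows([
  [[0, 0, 8], 0],
  [[0, 0, 0], 0],
  [[0, 0, 0], 0],
  [[0, 0, 0], 0],
  [[0, 0, 0], 0],
])

```text
time_s: 5.0
position: [0.5552, 0.2969, 0.1742]
tcp_rot: [[-0.138, -0.99, 0.018], [-0.99, 0.138, -0.014], [0.011, -0.02, -1.0]]
force: [0.2, 0.2, -0.3]
opening: 1.002
```

```bash
python3 g.py 0.549 0.31 0.073; python3 w.py wrist r2 round_stake_mid
```

```text
t 5.0 p [0.5552 0.2969 0.1742] x [-0.138 -0.99   0.011] z [ 0.018 -0.014 -1.   ] F [ 0.2  0.2 -0.3] op 1.002
tool mm [-13.3  10.  100.9]
round_stake_mid [245.1  85.8] 0.76 z.075 [0.6516 0.2895 0.075 ] z.085 [0.651  0.2894 0.085 ]
```

View pics/wrist_r2.png

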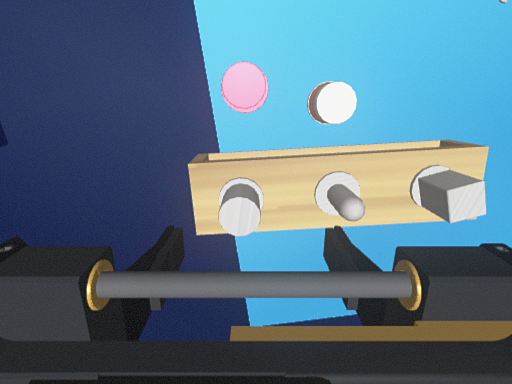

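The stake head top is at about (240,215) and its collar at (241,194), with the arm coming down next to it.

```bash
cat > e2.py <<'E'
from h import *
import pickle
c=pickle.load(open('wrist_r2.pkl','rb'))
for X in ([.549,.3095,.110],[.549,.3095,.065]):print(proj(c,X))
cr=cv2.resize(c['image'][165:245,200:280],None,fx=7,fy=7,interpolation=cv2.INTER_CUBIC)
for z,r in((.11,.018),(.065,.0225)):
    P=np.array([proj(c,[.549+r*np.cos(a),.3095+r*np.sin(a),z]) for a in np.linspace(0,6.28,60)])
    cv2.polylines(cr,[(((P-[200,165]+.5)*7).astype(np.int32)).reshape(-1,1,2)],True,(0,0,255),1)
cv2.imwrite('pics/fit2.png',cr)
E
python3 e2.py
```

```text
[238.60847226 216.07420595]
[240.35797951 199.24305453]
```

View pics/fit2.png

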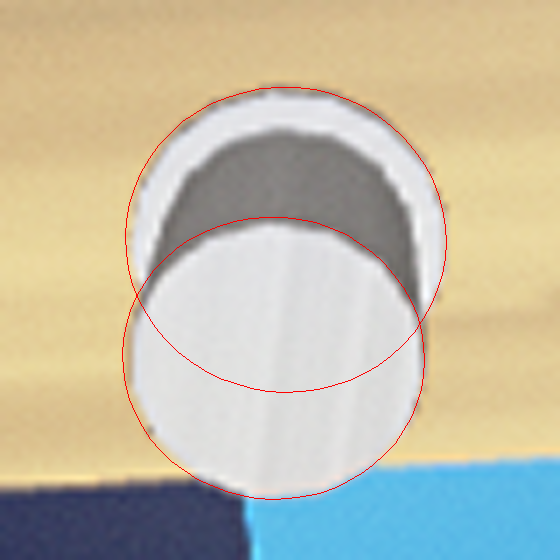

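The fit is good to about 1 mm, so I'll centre and descend.

>>> send_rows([
  [[-8, 5.5, 0], 0],
  [[-7, 5.5, 0], 0],
  [[0, 0, 15], 0],
  [[0, 0, 15], 0],
  [[0, 0, 0], 0],
])

```text
time_s: 5.52
position: [0.5469, 0.318, 0.1469]
tcp_rot: [[-0.137, -0.99, 0.025], [-0.991, 0.137, -0.01], [0.006, -0.026, -1.0]]
force: [-0.2, -0.1, -0.8]
opening: 1.0
```

```bash
python3 g.py 0.549 0.31 0.073
```

```text
t 5.52 p [0.5469 0.318  0.1469] x [-0.137 -0.991  0.006] z [ 0.025 -0.01  -1.   ] F [-0.2 -0.1 -0.8] op 1.0
tool mm [ 7.1 -1.3 74. ]
```

>>> send_rows([
  [[3.5, 0, 10], 0],
  [[2, 0, 10], 0],
  [[0, 0, 10], 0],
  [[0, 0, 10], 0],
  [[0, 0, 8], 0],
])

```text
time_s: 5.93
position: [0.5482, 0.3143, 0.0984]
tcp_rot: [[-0.135, -0.99, 0.031], [-0.991, 0.134, -0.007], [0.003, -0.031, -1.0]]
force: [0.2, -0.5, 0.2]
opening: 0.994
```

```bash
python3 g.py 0.549 0.31 0.073
```

```text
t 5.93 p [0.5482 0.3143 0.0984] x [-0.135 -0.991  0.003] z [ 0.031 -0.007 -1.   ] F [ 0.2 -0.5  0.2] op 0.994
tool mm [ 4.1 -0.5 25.5]
```

>>> send_rows([
  [[2, 0, 7], 0],
  [[2, 0, 7], 0],
  [[0, 0, 6], 0],
  [[0, 0, 3], 0],
  [[0, 0, 0], 0],
])

```text
time_s: 6.35
position: [0.5473, 0.3086, 0.0698]
tcp_rot: [[-0.136, -0.99, 0.026], [-0.991, 0.136, -0.009], [0.006, -0.027, -1.0]]
force: [0.0, 0.3, 0.5]
opening: 1.004
```

```bash
python3 g.py 0.549 0.31 0.073;python3 w.py wrist r3; python3 w.py scene r3
```

```text
t 6.35 p [0.5473 0.3086 0.0698] x [-0.136 -0.991  0.006] z [ 0.026 -0.009 -1.   ] F [0.  0.3 0.5] op 1.004
tool mm [-1.6 -1.6 -3.1]
```

View pics/wrist_r3.png

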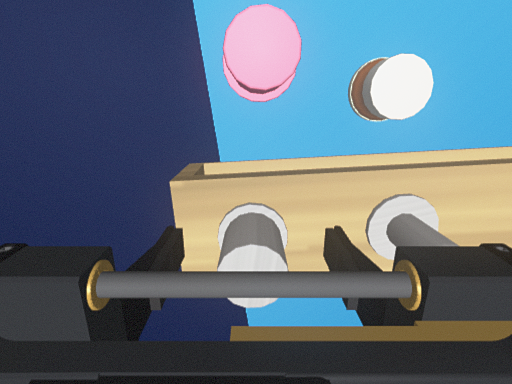

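The stake head (columns 218–288) is centred between the fingers (183–325). I'll close on it.

>>> send_rows([
  [[0, -1.5, -2], 0],
  [[0, 0, 0], 0],
  [[0, 0, 0], 0],
  [[0, 0, 0], 0],
  [[0, 0, 0], 0],
], gripper=1)

```text
time_s: 6.87
position: [0.5509, 0.3095, 0.0752]
tcp_rot: [[-0.135, -0.99, 0.032], [-0.991, 0.135, -0.007], [0.003, -0.032, -0.999]]
force: [0.0, 0.6, 0.3]
opening: 0.703
```

>>> send_rows([
  [[0, 0, 0], 0],
  [[0, 0, 0], 0],
  [[0, 0, 0], 0],
  [[0, 0, 0], 0],
  [[0, 0, 0], 0],
])

```text
time_s: 7.28
position: [0.5511, 0.3096, 0.0759]
tcp_rot: [[-0.135, -0.99, 0.033], [-0.991, 0.135, -0.007], [0.002, -0.033, -0.999]]
force: [-0.2, -0.2, -0.0]
opening: 0.408
```

>>> send_rows([
  [[0, 0, 0], 0],
  [[0, 0, 0], 0],
  [[0, 0, 0], 0],
  [[0, 0, -3], 0],
  [[0, 0, -5], 0],
])

```text
time_s: 7.7
position: [0.5496, 0.3092, 0.0827]
tcp_rot: [[-0.135, -0.99, 0.029], [-0.991, 0.135, -0.008], [0.004, -0.03, -1.0]]
force: [0.4, 1.1, -0.3]
opening: 0.404
```

>>> send_rows([
  [[0, 0, -8], 0],
  [[0, 0, -10], 0],
  [[0, 0, -12], 0],
  [[0, 0, -12], 0],
  [[0, 0, -12], 0],
])

```text
time_s: 8.12
position: [0.5459, 0.309, 0.1393]
tcp_rot: [[-0.135, -0.991, 0.024], [-0.991, 0.135, -0.01], [0.006, -0.025, -1.0]]
force: [0.1, -0.1, -1.4]
opening: 0.404
```

>>> send_rows([
  [[0, 0, -14], 0],
  [[0, 0, -14], 0],
  [[0, 0, -14], 0],
  [[0, 0, -10], 0],
  [[0, 0, 0], 0],
])

```text
time_s: 8.53
position: [0.5458, 0.3104, 0.2016]
tcp_rot: [[-0.135, -0.99, 0.032], [-0.991, 0.135, -0.007], [0.002, -0.033, -0.999]]
force: [-0.3, -0.3, -0.3]
opening: 0.409
```

```bash
python3 g.py 0.52 -0.219 0.19;python3 w.py wrist r4; python3 w.py scene r4 round_stake_mid
```

```text
t 8.53 p [0.5458 0.3104 0.2016] x [-0.135 -0.991  0.002] z [ 0.032 -0.007 -0.999] F [-0.3 -0.3 -0.3] op 0.409
tool mm [528.  -45.3  14.3]
round_stake_mid [402.3 206.4] 0.82 z.075 [0.6505 0.2855 0.075 ] z.085 [0.6551 0.2791 0.085 ]
round_stake_mid [399.  135.3] 0.49 z.075 [0.4411 0.4241 0.075 ] z.085 [0.448  0.4162 0.085 ]
round_stake_mid [323.3 194.1] 0.16 z.075 [0.5326 0.1226 0.075 ] z.085 [0.5385 0.1179 0.085 ]
```

View pics/scene_r4.png

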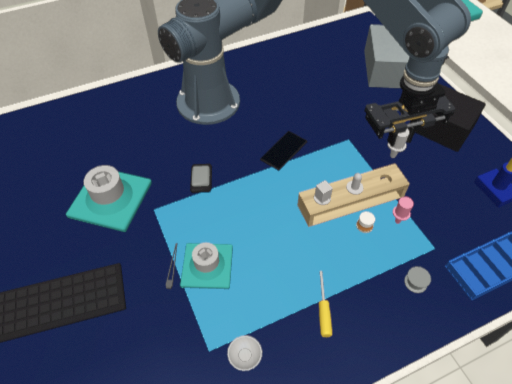

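View pics/wrist_r4.png

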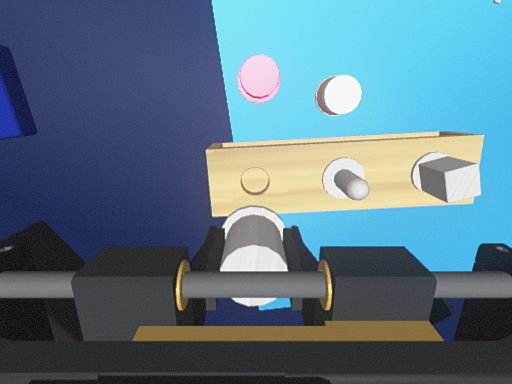

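The stake is lifted and the dome and square are undisturbed. I'll raise it a bit more and carry it to the holder.

>>> send_rows([
  [[0, 0, -15], 0],
  [[5, 0, -10], 0],
  [[15, 0, 0], 0],
  [[25, -3, 0], 0],
  [[35, -6, 0], 0],
])

```text
time_s: 9.1
position: [0.5378, 0.2299, 0.2193]
tcp_rot: [[-0.126, -0.992, 0.018], [-0.992, 0.126, -0.01], [0.007, -0.019, -1.0]]
force: [1.0, -0.4, -1.5]
opening: 0.405
```

>>> send_rows([
  [[35, -6, 0], 0],
  [[35, -6, 0], 0],
  [[35, -6, 0], 0],
  [[35, -6, 0], 0],
  [[35, -6, 0], 0],
])

```text
time_s: 9.52
position: [0.5388, 0.0411, 0.2166]
tcp_rot: [[-0.123, -0.992, 0.008], [-0.992, 0.122, -0.012], [0.011, -0.01, -1.0]]
force: [0.8, 0.7, -1.1]
opening: 0.409
```

>>> send_rows([
  [[35, -6, 0], 0],
  [[35, -6, 0], 0],
  [[35, -6, 0], 0],
  [[35, -6, 0], 0],
  [[25, -6, 0], 0],
])

```text
time_s: 9.93
position: [0.5395, -0.1403, 0.2143]
tcp_rot: [[-0.127, -0.992, -0.003], [-0.992, 0.127, -0.012], [0.012, 0.001, -1.0]]
force: [1.4, 1.0, -2.5]
opening: 0.407
```

```bash
python3 g.py 0.565 -0.219 0.215
```

```text
t 9.93 p [ 0.5395 -0.1403  0.2143] x [-0.127 -0.992  0.012] z [-0.003 -0.012 -1.   ] F [ 1.4  1.  -2.5] op 0.407
tool mm [ 74.8 -35.3   0.1]
```

>>> send_rows([
  [[25, -10, 0], 0],
  [[20, -10, 0], 0],
  [[15, -8, 0], 0],
  [[8, -4, 0], 0],
  [[0, 0, 0], 0],
])

```text
time_s: 10.35
position: [0.555, -0.2262, 0.21]
tcp_rot: [[-0.139, -0.99, -0.011], [-0.99, 0.139, -0.012], [0.013, 0.01, -1.0]]
force: [0.6, 0.3, -1.1]
opening: 0.405
```

```bash
python3 g.py 0.565 -0.219 0.215;python3 w.py wrist p1 socket_rim; python3 w.py scene p1 round_stake_mid socket_rim;python3 w.py top p1
```

```text
t 10.35 p [ 0.555  -0.2262  0.21  ] x [-0.139 -0.99   0.013] z [-0.011 -0.012 -1.   ] F [ 0.6  0.3 -1.1] op 0.405
tool mm [-8.5 -8.8 -5.2]
socket_rim [243.3 176.6] 0.69 z.075 [ 0.561 -0.218  0.075] z.085 [ 0.5637 -0.2187  0.085 ]
round_stake_mid [192.3 215.3] 0.7 z.075 [ 0.4525 -0.2084  0.075 ] z.085 [ 0.4592 -0.2096  0.085 ]
round_stake_mid [404.2 207. ] 0.65 z.075 [0.654  0.2888 0.075 ] z.085 [0.6587 0.2823 0.085 ]
socket_rim [203.2 253.1] 0.89 z.075 [ 0.5645 -0.2214  0.075 ] z.085 [ 0.5701 -0.2225  0.085 ]
socket_rim [ 99.8 178. ] 0.6 z.075 [ 0.2363 -0.392   0.075 ] z.085 [ 0.2454 -0.3913  0.085 ]
```

View pics/wrist_p1.png

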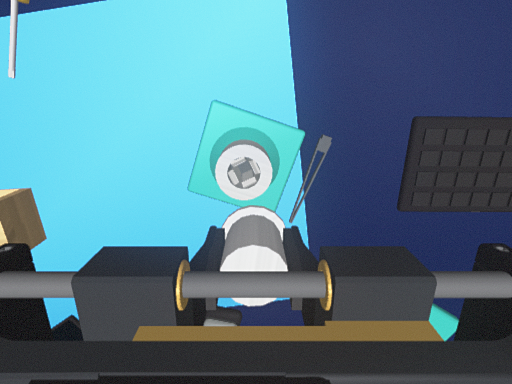

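View pics/scene_p1.png

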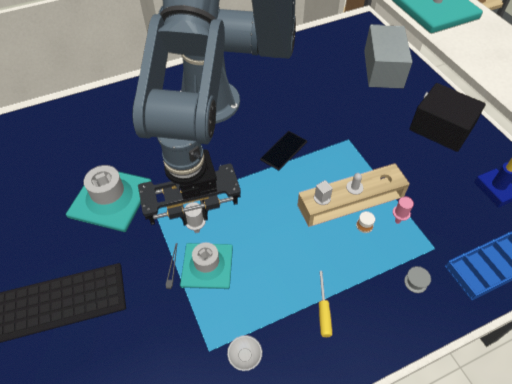

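```bash
cat > f.py <<'E'
from h import *
import pickle,sys
# stake in tool frame from grasp
Rg=np.array([[-.135,-.990,.033],[-.991,.135,-.007],[.002,-.033,-.999]]);pg=np.array([.5511,.3096,.0762])
U,_,V=np.linalg.svd(Rg);Rg=U@V
DT=Rg.T@np.array([0,0,-1.]); 
TIP=Rg.T@(np.array([.549,.3095,.020])-pg)
def stake(s,tip=TIP,d=DT):
    R=np.array(s['tcp_rot']);p=np.array(s['position'])
    return p+R@tip, R@d
def draw(c,img,t,d,x0,y0,k,col=(0,0,255)):
    u=-d/np.linalg.norm(d);a=np.cross(u,[1,0,0]);a/=np.linalg.norm(a);b=np.cross(u,a)
    for h,r in((0,.007),(.040,.0225),(.045,.0225),(.045,.018),(.090,.018)):
        P=np.array([proj(c,t+u*h+r*(np.cos(q)*a+np.sin(q)*b)) for q in np.linspace(0,6.28,50)])
        cv2.polylines(img,[(((P-[x0,y0]+.5)*k).astype(np.int32)).reshape(-1,1,2)],True,col,1)
def crop(c,x0,y0,w,h,k): return cv2.resize(c['image'][y0:y0+h,x0:x0+w],None,fx=k,fy=k,interpolation=cv2.INTER_CUBIC)
if __name__=='__main__':
    s=bot.read_state();t,d=stake(s);print('tip',t.round(4),'down',d.round(3))
    tag=sys.argv[1];c=pickle.load(open(f'scene_{tag}.pkl','rb'));w=pickle.load(open(f'wrist_{tag}.pkl','rb'))
    a=proj(c,t);x0,y0=int(a[0])-35,int(a[1])-45
    i1=crop(c,x0,y0,70,70,6);draw(c,i1,t,d,x0,y0,6)
    i2=crop(w,190,140,140,140*1,3);draw(w,i2,t,d,190,140,3)
    print(proj(c,t),proj(w,t));cv2.imwrite(f'pics/st_{tag}.png',np.hstack([i1,i2]))
E
python3 f.py p1
```

```text
tip [ 0.5507 -0.2225  0.1548] down [-0.044 -0.004 -0.999]
[197.14244409 230.97205975] [248.63281379 214.65556681]
```

View pics/st_p1.png

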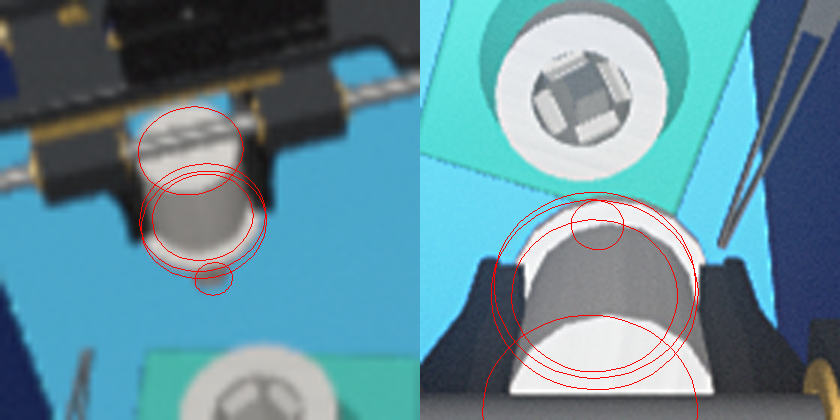

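```bash
python3 w.py scene p2; python3 w.py wrist p2 socket_rim; python3 g.py .565 -.219 .2; python3 f.py p2
```

```text
socket_rim [247.1 175.1] 0.98 z.075 [ 0.5623 -0.2181  0.075 ] z.085 [ 0.565  -0.2186  0.085 ]
t 10.8 p [ 0.5558 -0.2226  0.2111] x [-0.135 -0.991  0.013] z [-0.011 -0.011 -1.   ] F [ 0.2  0.2 -1.2] op 0.403
tool mm [-5.  -8.8 11. ]
tip [ 0.5512 -0.223   0.1551] down [-0.043 -0.005 -0.999]
[196.98754884 231.16167936] [254.1491094  213.57428138]
```

View pics/st_p2.png

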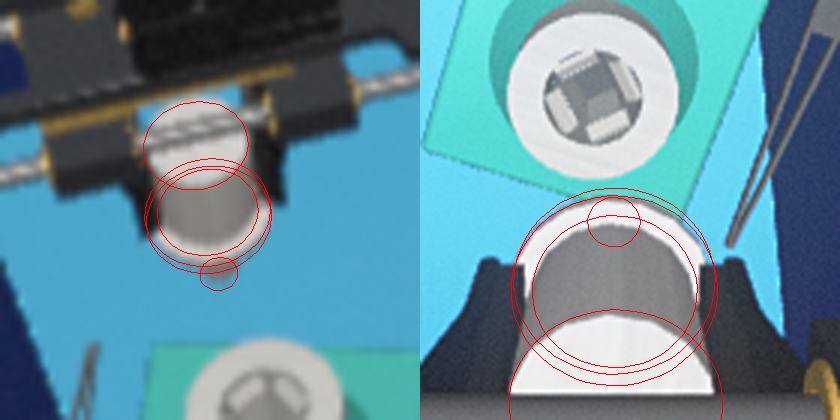

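The stake model matches both views. The tip needs to move about (+12, +4) mm in world. I'll shift and descend to just above the rim.

>>> send_rows([
  [[-2, -4, 5], 0],
  [[-2, -4, 8], 0],
  [[-1, -3, 8], 0],
  [[0, 0, 8], 0],
  [[0, 0, 5], 0],
])

```text
time_s: 11.22
position: [0.5695, -0.2178, 0.1753]
tcp_rot: [[-0.132, -0.991, -0.007], [-0.991, 0.132, -0.013], [0.014, 0.006, -1.0]]
force: [0.2, -0.0, -1.9]
opening: 0.412
```

```bash
python3 w.py scene p3; python3 w.py scene p3;python3 w.py scene p3; python3 w.py wrist p3 socket_rim; python3 g.py; python3 f.py p3
```

```text
socket_rim [252.8 196. ] 0.98 z.075 [ 0.5647 -0.2182  0.075 ] z.085 [ 0.5681 -0.2186  0.085 ]
t 11.47 p [ 0.5699 -0.2186  0.1771] x [-0.133 -0.991  0.015] z [-0.006 -0.014 -1.   ] F [-0.1  0.5 -1. ] op 0.405
tip [ 0.5657 -0.2191  0.121 ] down [-0.038 -0.007 -0.999]
[202.37571663 243.32338538] [254.36799459 213.45943142]
```

View pics/st_p3.png

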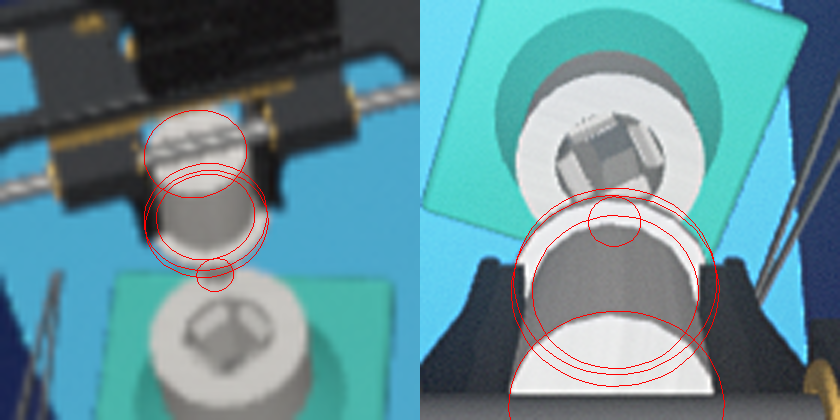

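```bash
cat > k.py <<'E'
from h import *
import pickle
L=lambda n:pickle.load(open(n+'.pkl','rb'))
sc=L('scene_p3');w1=L('wrist_s1');w2=L('wrist_p2');w3=L('wrist_p3');top=L('c0')['top']
for z in(.066,.070,.074,.078):print(z,onz(w1,(227.2,72.4),z)[:2].round(4),onz(w2,(247.7,171.4),z)[:2].round(4))
print(tri(w1,(227.2,72.4),w2,(247.7,171.4)))
a=[]
for n,c,X0,Y0,w,h,k in(('sc',sc,175,225,60,60,6),('w1',w1,190,35,75,75,5),('w2',w2,210,130,80,80,5)):
    i=cv2.resize(c['image'][Y0:Y0+h,X0:X0+w],None,fx=k,fy=k,interpolation=cv2.INTER_CUBIC)
    for z,col in((.066,(0,0,255)),(.074,(0,200,0))):
        ctr=np.array([.563,-.219,z])
        P=np.array([proj(c,ctr+.031*np.array([np.cos(q),np.sin(q),0])) for q in np.linspace(0,6.28,60)])
        cv2.polylines(i,[(((P-[X0,Y0]+.5)*k).astype(np.int32)).reshape(-1,1,2)],True,col,1)
    a.append(cv2.resize(i,(370,370)))
cv2.imwrite('pics/rim.png',cv2.resize(np.hstack(a),None,fx=.72,fy=.72))
E
python3 k.py
```

```text
0.066 [ 0.5636 -0.2186] [ 0.5639 -0.2189]
0.07 [ 0.5632 -0.2189] [ 0.565  -0.2191]
0.074 [ 0.5628 -0.2191] [ 0.566  -0.2193]
0.078 [ 0.5625 -0.2194] [ 0.567  -0.2194]
(array([ 0.56366872, -0.21870948,  0.06496017]), np.float64(0.00033515012517009964))
```

View pics/rim.png

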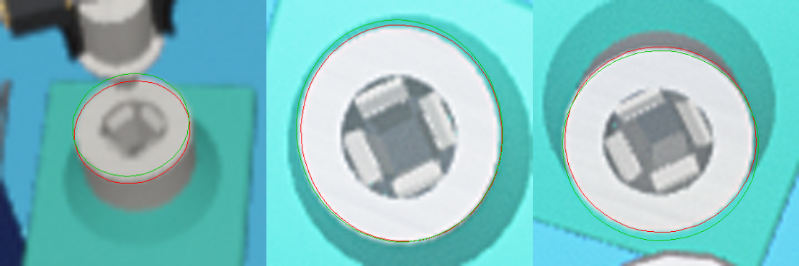

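The rim sits at z≈0.066, at (0.5637, -0.2188), with all three views agreeing. The tip is 2 mm too far in +x, so I'll correct that and descend to just above the rim.

>>> send_rows([
  [[0, 1, 7], 0],
  [[0, 1, 7], 0],
  [[0, 0, 7], 0],
  [[0, 0, 6], 0],
  [[0, 0, 5], 0],
])

```text
time_s: 11.88
position: [0.5688, -0.2202, 0.1448]
tcp_rot: [[-0.134, -0.991, -0.001], [-0.991, 0.134, -0.017], [0.017, -0.002, -1.0]]
force: [0.1, 1.0, -0.6]
opening: 0.405
```

```bash
python3 w.py scene p4; python3 w.py scene p4;python3 w.py scene p4; python3 w.py wrist p4; python3 g.py; python3 f.py p4
```

```text
t 12.08 p [ 0.569  -0.2202  0.1454] x [-0.134 -0.991  0.017] z [-0.001 -0.017 -1.   ] F [ 0.4 -0.  -1.2] op 0.406
tip [ 0.565  -0.2209  0.0893] down [-0.033 -0.011 -0.999]
[202.88387547 250.22685007] [253.99563085 213.55955931]
```

View pics/st_p4.png

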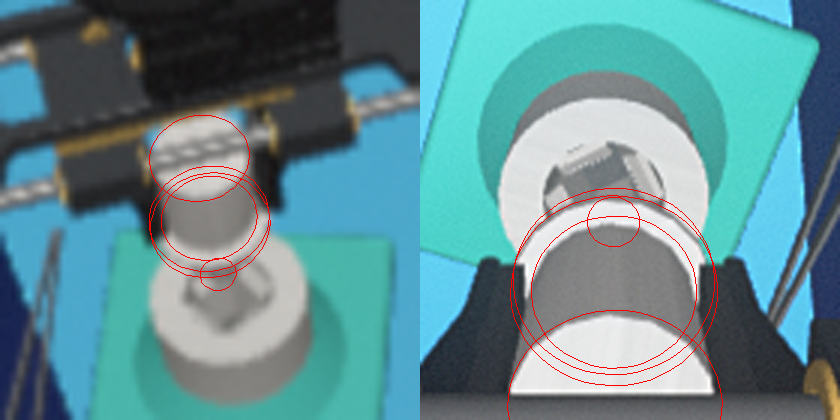

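>>> send_rows([
  [[-1.5, 1, 2], 0],
  [[-1, 0.7, 4], 0],
  [[0, 0, 4], 0],
  [[0, 0, 4], 0],
  [[0, 0, 3], 0],
])

```text
time_s: 12.5
position: [0.569, -0.2182, 0.1289]
tcp_rot: [[-0.133, -0.991, 0.004], [-0.991, 0.133, -0.02], [0.019, -0.006, -1.0]]
force: [0.1, 1.0, -0.9]
opening: 0.403
```

```bash
python3 w.py scene p5; python3 w.py wrist p5; python3 g.py; python3 f.py p5
```

```text
t 12.6 p [ 0.5687 -0.218   0.1286] x [-0.133 -0.991  0.018] z [ 0.002 -0.019 -1.   ] F [-0.2 -0.1 -1.2] op 0.407
tip [ 0.5649 -0.2188  0.0725] down [-0.03  -0.012 -0.999]
[204.38972723 253.36322898] [253.76618346 213.96935659]
```

View pics/st_p5.png

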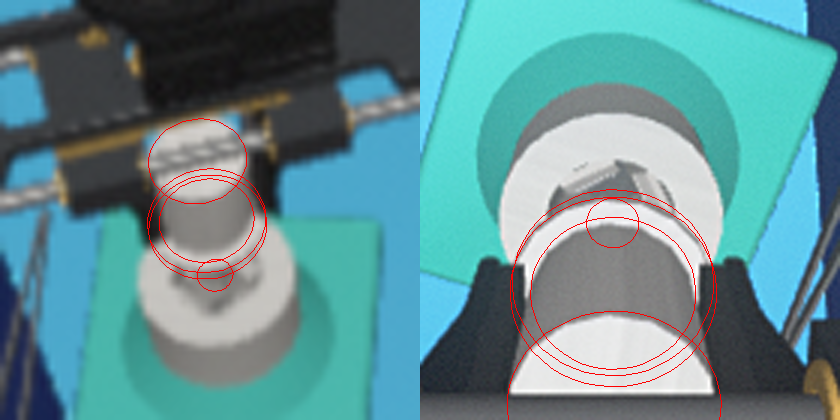

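The tip is over the socket centre, within about 1 mm, so I'll descend into the lead-in.

>>> send_rows([
  [[0, 1.5, 3], 0],
  [[-0.3, 0, 4], 0],
  [[-0.3, 0, 4], 0],
  [[0, 0, 4], 0],
  [[0, 0, 3], 0],
])

```text
time_s: 13.02
position: [0.5679, -0.218, 0.1096]
tcp_rot: [[-0.133, -0.991, 0.004], [-0.991, 0.133, -0.02], [0.019, -0.007, -1.0]]
force: [0.2, 0.1, -2.2]
opening: 0.401
```

```bash
python3 g.py; python3 w.py scene p6; python3 w.py wrist p6; python3 f.py p6
```

```text
t 13.02 p [ 0.5679 -0.218   0.1096] x [-0.133 -0.991  0.019] z [ 0.004 -0.02  -1.   ] F [ 0.2  0.1 -2.2] op 0.401
tip [ 0.5637 -0.2186  0.0533] down [-0.03  -0.013 -0.999]
[205.04273375 256.82068338] [253.77669295 213.99145906]
```

View pics/st_p6.png

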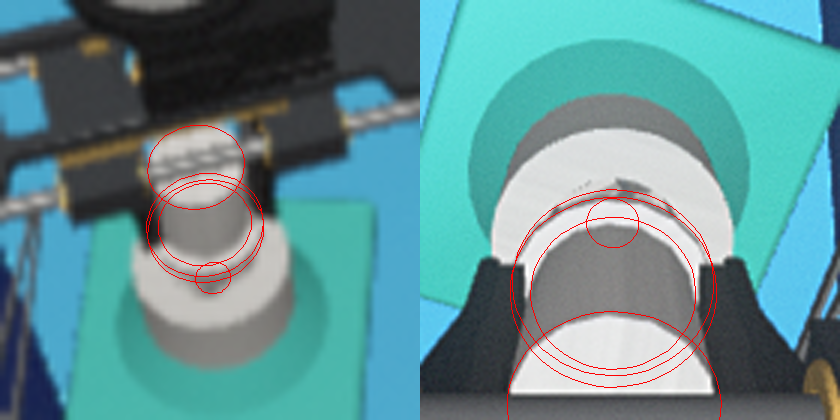

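The tip is 13 mm inside with no contact force. I'll continue to the grip point.

>>> send_rows([
  [[0, 0.5, 3], 0],
  [[-0.2, 0.3, 4], 0],
  [[-0.2, 0.3, 4], 0],
  [[0, 0, 4], 0],
  [[0, 0, 2], 0],
])

```text
time_s: 13.53
position: [0.5669, -0.218, 0.0914]
tcp_rot: [[-0.133, -0.991, 0.004], [-0.991, 0.133, -0.02], [0.02, -0.007, -1.0]]
force: [-1.7, -0.3, 0.3]
opening: 0.408
```

>>> send_rows([
  [[0, 0, 2], 0],
  [[0, 0, 2], 0],
  [[0, 0, 2], 0],
  [[0, 0, 2], 0],
  [[0, 0, 2], 0],
])

```text
time_s: 13.95
position: [0.5673, -0.2183, 0.0842]
tcp_rot: [[-0.133, -0.991, 0.005], [-0.991, 0.133, -0.021], [0.02, -0.008, -1.0]]
force: [-2.5, 1.1, 8.6]
opening: 0.403
```

```bash
python3 g.py; python3 w.py scene p7; python3 w.py wrist p7; python3 f.py p7
```

```text
t 13.95 p [ 0.5673 -0.2183  0.0842] x [-0.133 -0.991  0.02 ] z [ 0.005 -0.021 -1.   ] F [-2.5  1.1  8.6] op 0.403
tip [ 0.5635 -0.2192  0.0278] down [-0.028 -0.014 -1.   ]
[205.77105115 261.82084811] [253.72921444 213.87135041]
```

View pics/st_p7.png

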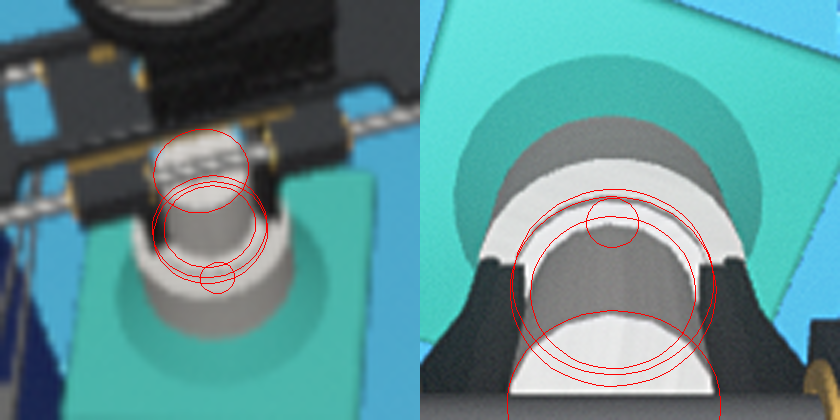

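It's gripping now at 8.6 N, about 2 mm from home. I'll press on gently.

>>> send_rows([
  [[0, 0.5, 2.5], 0],
  [[0, 0.3, 2.5], 0],
  [[0, 0, 2.5], 0],
  [[0, 0, 2.5], 0],
  [[0, 0, 2.5], 0],
])

```text
time_s: 14.47
position: [0.5669, -0.2184, 0.0822]
tcp_rot: [[-0.133, -0.991, 0.008], [-0.991, 0.133, -0.023], [0.022, -0.011, -1.0]]
force: [-4.0, 2.0, 13.7]
opening: 0.403
```

```bash
python3 g.py; python3 w.py scene p8; python3 w.py wrist p8; python3 f.py p8
```

```text
t 14.47 p [ 0.5669 -0.2184  0.0822] x [-0.133 -0.991  0.022] z [ 0.008 -0.023 -1.   ] F [-4.   2.  13.7] op 0.403
tip [ 0.5634 -0.2194  0.026 ] down [-0.025 -0.016 -1.   ]
[205.73019417 262.15247103] [253.76502137 213.84638167]
```

View pics/st_p8.png

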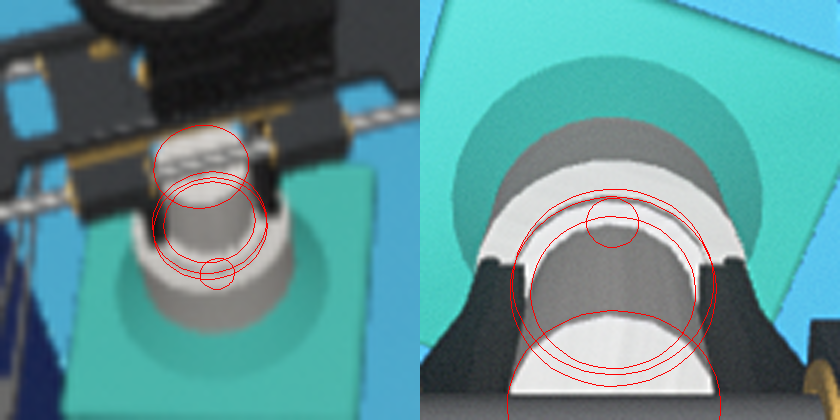

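>>> send_rows([
  [[0, 0.5, 3.5], 0],
  [[0, 0, 4], 0],
  [[0, 0, 4.5], 0],
  [[0, 0, 5], 0],
  [[0, 0, 5], 0],
])

```text
time_s: 14.98
position: [0.5668, -0.2184, 0.082]
tcp_rot: [[-0.133, -0.991, 0.012], [-0.991, 0.132, -0.026], [0.024, -0.015, -1.0]]
force: [-8.3, 3.5, 28.2]
opening: 0.406
```

```bash
python3 g.py; python3 w.py scene p9; python3 w.py wrist p9; python3 f.py p9
```

```text
t 14.98 p [ 0.5668 -0.2184  0.082 ] x [-0.133 -0.991  0.024] z [ 0.012 -0.026 -1.   ] F [-8.3  3.5 28.2] op 0.406
tip [ 0.5636 -0.2196  0.0259] down [-0.021 -0.019 -1.   ]
[205.68995554 262.29873355] [253.76963294 213.81299304]
```

View pics/st_p9.png

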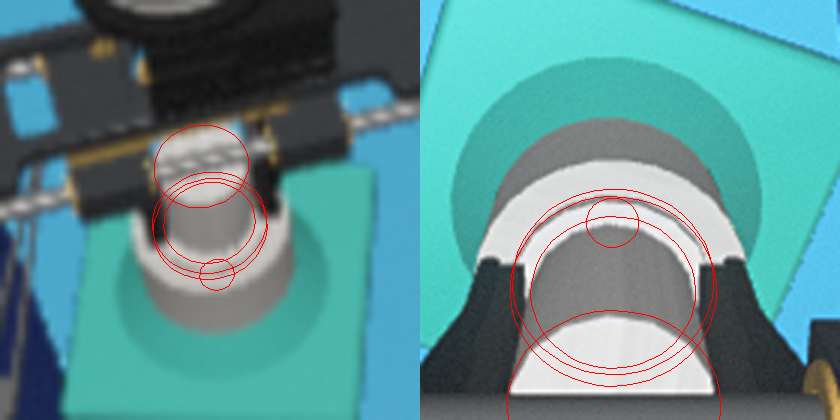

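Force went from 14 to 28 N with no motion, so the collar is seated at the predicted height. I'll relax the load, open and retreat.

>>> send_rows([
  [[0, 0, 0], 0],
  [[0, 0, 0], 0],
  [[0, 0, 0], 0],
  [[0, 0, 0], 0],
  [[0, 0, 0], 0],
])

```text
time_s: 15.5
position: [0.5664, -0.218, 0.084]
tcp_rot: [[-0.133, -0.991, 0.013], [-0.991, 0.132, -0.026], [0.024, -0.016, -1.0]]
force: [-0.9, 1.4, 4.2]
opening: 0.402
```

>>> send_rows([
  [[0, 0, 0], 0],
  [[0, 0, 0], 0],
  [[0, 0, 0], 0],
  [[0, 0, 0], 0],
  [[0, 0, 0], 0],
], gripper=0)

```text
time_s: 15.92
position: [0.5679, -0.2189, 0.0825]
tcp_rot: [[-0.133, -0.991, 0.015], [-0.991, 0.133, -0.027], [0.025, -0.018, -1.0]]
force: [0.1, -0.3, 0.3]
opening: 0.701
```

>>> send_rows([
  [[0, 0, 0], 0],
  [[0, 0, 0], 0],
  [[0, 0, 0], 0],
  [[0, 0, 0], 0],
  [[0, 0, 0], 0],
])

```text
time_s: 16.33
position: [0.568, -0.219, 0.0819]
tcp_rot: [[-0.133, -0.991, 0.015], [-0.991, 0.133, -0.027], [0.025, -0.018, -1.0]]
force: [0.5, 0.2, 0.5]
opening: 0.985
```

```bash
python3 g.py; python3 w.py wrist q1
```

```text
t 16.33 p [ 0.568  -0.219   0.0819] x [-0.133 -0.991  0.025] z [ 0.015 -0.027 -1.   ] F [0.5 0.2 0.5] op 0.985
```

View pics/wrist_q1.png

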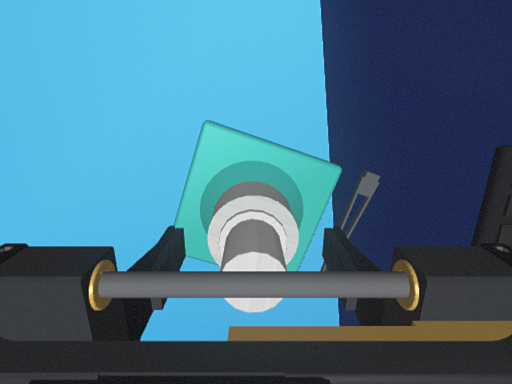

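The stake is released and stands centred between the open fingers (head ~255,290). The TCP rose 2 mm during the relax step, so I'll back off, check the seating, and press the top from above.

>>> send_rows([
  [[0, 0, -6], 0],
  [[0, 0, -10], 0],
  [[0, 0, -15], 0],
  [[0, 0, -18], 0],
  [[0, 0, -18], 0],
])

```text
time_s: 16.8
position: [0.5643, -0.2156, 0.1494]
tcp_rot: [[-0.133, -0.991, 0.006], [-0.991, 0.133, -0.022], [0.021, -0.009, -1.0]]
force: [0.2, -0.5, -0.2]
opening: 0.997
```

>>> send_rows([
  [[0, 15, -5], 0],
  [[0, 20, 0], 0],
  [[0, 20, 0], 0],
  [[0, 10, 0], 0],
  [[0, 0, 0], 0],
], gripper=1)

```text
time_s: 17.22
position: [0.5031, -0.209, 0.1641]
tcp_rot: [[-0.132, -0.991, 0.023], [-0.991, 0.131, -0.033], [0.029, -0.027, -0.999]]
force: [0.0, 0.6, 0.1]
opening: 0.708
```

```bash
python3 w.py scene q2; python3 w.py scene q2;python3 w.py wrist q2 round_stake_mid;python3 g.py;cat > v.py <<'E'
from h import *;from f import draw,crop
import pickle,sys
tag=sys.argv[1];o=[]
for n in('scene','wrist'):
    c=pickle.load(open(f'{n}_{tag}.pkl','rb'));p=proj(c,[.5637,-.2188,.09]);x0,y0=int(p[0])-38,int(p[1])-38
    if n=='wrist':x0-=0
    x0=max(x0,0);y0=max(y0,0)
    k=5;i=crop(c,x0,y0,76,76,k);j=i.copy();draw(c,i,np.array([.5637,-.2188,.026]),np.array([0,0,-1.]),x0,y0,k);o+=[j,i]
o=[cv2.resize(q,(380,380)) for q in o]
cv2.imwrite(f'pics/v_{tag}.png',cv2.resize(np.vstack([np.hstack(o[:2]),np.hstack(o[2:])]),None,fx=.78,fy=.78))
E
python3 v.py q2
```

```text
round_stake_mid [252. 134.] 0.86 z.075 [ 0.5628 -0.219   0.075 ] z.085 [ 0.5637 -0.2188  0.085 ]
t 17.42 p [ 0.5062 -0.2102  0.1636] x [-0.131 -0.991  0.03 ] z [ 0.026 -0.034 -0.999] F [-0.3  0.2  0.2] op 0.524
```

View pics/v_q2.png

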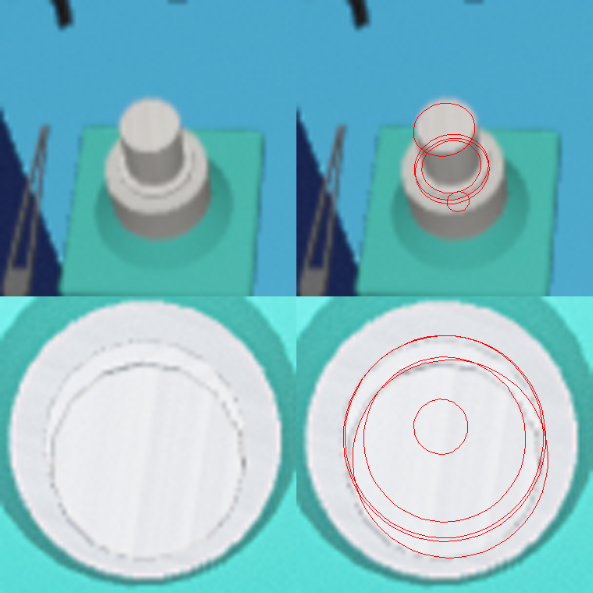

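The stake looks upright and seated, but the images can't rule out a gap of about 2 mm. I'll press the top with shut fingers. Contact height should be 0.116 if it's seated.

>>> send_rows([
  [[0, -10, 0], 0],
  [[2, -15, 0], 0],
  [[2, -15, 0], 0],
  [[0, -10, 0], 0],
  [[0, 0, 0], 0],
])

```text
time_s: 17.83
position: [0.5613, -0.2219, 0.1641]
tcp_rot: [[-0.131, -0.991, 0.028], [-0.991, 0.13, -0.034], [0.03, -0.032, -0.999]]
force: [0.2, -0.5, -0.4]
opening: 0.143
```

```bash
python3 w.py scene q3;python3 w.py wrist q3; python3 g.py .5637 -.2188 .118
```

```text
t 17.93 p [ 0.5588 -0.2211  0.1637] x [-0.131 -0.991  0.029] z [ 0.024 -0.033 -0.999] F [-0.  -0.6 -0. ] op 0.061
tool mm [-4.2 -3.3 45.7]
```

>>> send_rows([
  [[-2.5, -2, 5], 0],
  [[-2, -1, 8], 0],
  [[0, 0, 8], 0],
  [[0, 0, 7], 0],
  [[0, 0, 5], 0],
])

```text
time_s: 18.35
position: [0.5614, -0.2166, 0.1275]
tcp_rot: [[-0.131, -0.991, 0.022], [-0.991, 0.13, -0.031], [0.028, -0.026, -0.999]]
force: [0.2, 0.2, 0.4]
opening: 0.003
```

>>> send_rows([
  [[0, 0, 3], 0],
  [[0, 0, 2], 0],
  [[0, 0, 2], 0],
  [[0, 0, 2], 0],
  [[0, 0, 2], 0],
])

```text
time_s: 18.77
position: [0.5599, -0.2169, 0.1165]
tcp_rot: [[-0.13, -0.991, 0.018], [-0.991, 0.13, -0.031], [0.028, -0.022, -0.999]]
force: [-4.5, 2.4, 15.8]
opening: 0.006
```

```bash
python3 g.py .5637 -.2188 .116
```

```text
t 18.77 p [ 0.5599 -0.2169  0.1165] x [-0.13  -0.991  0.028] z [ 0.018 -0.031 -0.999] F [-4.5  2.4 15.8] op 0.006
tool mm [ 1.4 -4.   0.6]
```

Contact is at 0.1165 with 16 N. I'll press a little harder to make sure it's home.

>>> send_rows([
  [[0, 0, 3], 0],
  [[0, 0, 3.5], 0],
  [[0, 0, 4], 0],
  [[0, 0, 4], 0],
  [[0, 0, 4.5], 0],
])

```text
time_s: 19.18
position: [0.5597, -0.217, 0.1163]
tcp_rot: [[-0.129, -0.991, 0.021], [-0.991, 0.129, -0.033], [0.031, -0.025, -0.999]]
force: [-7.0, 4.6, 27.8]
opening: 0.004
```

>>> send_rows([
  [[0, 0, 0], 0],
  [[0, 0, 0], 0],
  [[0, 0, -8], 0],
  [[0, 0, -12], 0],
  [[0, 0, -15], 0],
])

```text
time_s: 19.6
position: [0.5578, -0.2154, 0.1534]
tcp_rot: [[-0.13, -0.991, 0.02], [-0.991, 0.129, -0.033], [0.03, -0.024, -0.999]]
force: [-0.6, 0.1, 0.9]
opening: 0.003
```

>>> send_rows([
  [[0, 10, -15], 0],
  [[0, 20, 0], 0],
  [[0, 20, 0], 0],
  [[0, 15, 0], 0],
  [[0, 0, 0], 0],
])

```text
time_s: 20.02
position: [0.4946, -0.208, 0.1708]
tcp_rot: [[-0.129, -0.991, 0.027], [-0.991, 0.128, -0.038], [0.034, -0.032, -0.999]]
force: [-0.7, -0.3, -0.2]
opening: 0.004
```

```bash
python3 w.py scene q4 square_stake_mid dome_stake_mid; python3 w.py scene q4; python3 w.py wrist q4 round_stake_mid;python3 g.py;python3 v.py q4
```

```text
square_stake_mid [321.2 192.5] 0.53 z.075 [0.5258 0.1203 0.075 ] z.085 [0.5318 0.1156 0.085 ]
dome_stake_mid [356.1 182.4] 0.67 z.075 [0.5355 0.2205 0.075 ] z.085 [0.5414 0.2147 0.085 ]
dome_stake_mid [322.3 193.6] 0.2 z.075 [0.5301 0.1211 0.075 ] z.085 [0.5361 0.1164 0.085 ]
round_stake_mid [248.7 125.6] 0.73 z.075 [ 0.5639 -0.2175  0.075 ] z.085 [ 0.5644 -0.2174  0.085 ]
t 20.32 p [ 0.4988 -0.2097  0.1711] x [-0.128 -0.991  0.036] z [ 0.032 -0.04  -0.999] F [-0.   0.5  0.3] op 0.005
```

View pics/v_q4.png

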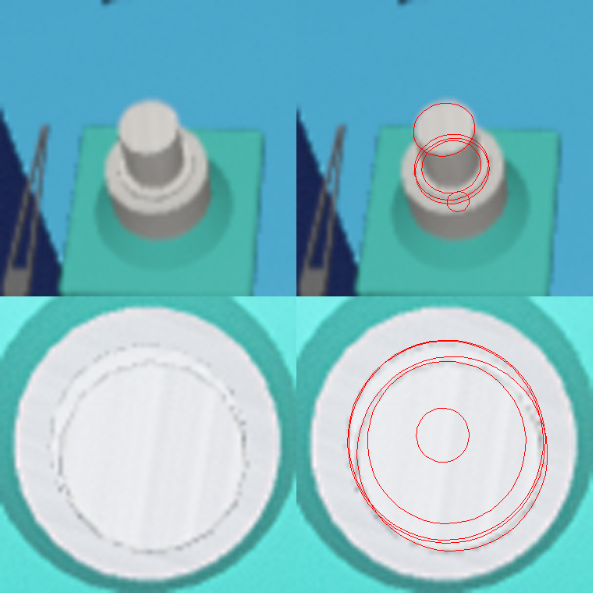

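View pics/scene_q4.png

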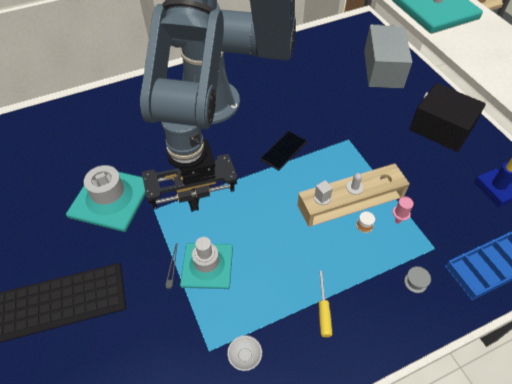

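The head now matches the model of the stake fully home. The dome and square are in place and the robot is clear of everything.

```bash
python3 -c "
from rig import bot
print(bot.hand_in())"; python3 g.py
```

```text
the job is handed in; nothing more can be done
None
the job is handed in; nothing more can be done
```

The flat-topped round stake is in the smaller teal holder, pressed home and released. I handed the job in at about 20 s; no verdict was reported.

**What I did:** I gripped the stake by its head, lifted it from the rack and lowered it slowly into the socket. I pressed it to 28 N, where it stopped moving. After letting go I pressed its top with shut fingers, again to 28 N, then backed clear.

**Last checks:**
- **Height:** the fingers met the top at z = 0.1163 m. A fully home stake should be at 0.116 m, taking the rim height of about 0.066 m from the images.
- **Position:** in the wrist picture the stake is about 1.5 mm from the socket axis. It looks upright.
- **Other stakes:** the square and the domed stake stand in their holes, and the network's positions for them moved by only about 1 px.

**What disagreed:**
- **Stake rise after the first press:** the tool rose about 2 mm when I eased off, and the next scene picture suggested the stake had risen too. That is why I pressed the top again.
- **Rim height:** the first estimate was 0.074 m. I corrected it to about 0.066 m, where three camera views agreed.
- **Tool tilt:** the tool had tilted to nearly 3° by the end, but the stake showed no visible lean.

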